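# Dispense one coir puck and push it into the empty sowing fork

### The arm

A 6-joint arm with a two-finger parallel gripper is mounted at the origin on a cart in front of the work surface, level with it; the furniture and walls round the work are solid. World frame = base frame: x ahead of the robot, y to its left, z up, the work surface at z = 0. Lengths are in m, angles in rad, forces in N, time in s.
With the tool pointing down it reaches from about 0.35 to 0.775 m from the base axis. Payload 5.5 kg.
Tool frame: the origin (TCP) lies midway between the tips of the shut fingers; the grasp point (between the pads) lies 19 mm behind it; z points along the fingers, x is the direction in which the jaws open and shut, and the axes are right-handed (so a half turn about z gives the same grasp; the last joint's range is limited). The gripper opens to 85 mm and grips with 20 to 120 N. Pads are 22 mm wide; open, the fingers measure 114 mm over their backs; the gripper's body (76 mm by 85 mm) begins 54 mm behind the grasp point. The pads swing forward as they close: fully open they stand 13 mm farther back than shut.
Start: joints at [1.029, 0.313, 0.046, 1.304, 0, 1.431], TCP at [0.225, 0.529, 0.231] pointing down, gripper open.
Joint ranges: [-2.76, 2.76], [-0.86, 1.69], [-1.03, 1.26], [-2.2, 2.34], [-1.47, 1.5], [-3.14, 3.14]. Speed limits (rad/s): [2.57, 2.57, 3.14, 3.14, 3.14, 3.14].

### API

Orientations are given as a unit quaternion [w, x, y, z].
In Python, from workcell import env gives the robot as it stands.
- The arm moves only by the tool servo_tool, never from a script. Its argument "targets" is a list of rows, each an object with "xyz": the shift along the tool's x, y, z in m, a list of three; "twist": the turn, a rotation vector about the tool's x, y, z in rad, a list of three; "jaw": the opening, from 0 (shut) to 1 (fully open). A call has 1 to 12 rows; each row is the pose to reach, as a shift and turn from the pose commanded when the call began, along the tool's axes at that moment; what a row does not reach only later rows make up. A row lasts 1/12 s, in which the tool goes at most 41.7 mm and 7.16 degrees, less where a joint would pass 70% of its speed; a pose out of reach is approached as far as the arm can. A call with a gripper value outside its range is refused whole. The fingers move at their own pace and stop on an object; "squeeze" is the grip in N (left out, the last holds). Time passes only in rows, so rows that repeat a pose let the fingers close. It gives the time, the measured TCP pose, the force and the opening at its end, in the units of the state.
- env.get_state(): the state, without advancing time (a new reading comes with each control period).
- env.read_camera(name): name is "side" or "top" or "wrist"; returns a dict with "color" (384x512x3 uint8, red, green, blue), "depth" (384x512 float32, m along the optical axis (not along the pixel's ray), 0 where there is no reading), "fx", "fy", "cx", "cy" (pixels), "eye" and "attitude" of the camera in the world. Camera axes: x right, y down, z forward; pixel columns grow to the right and rows downward; lengths in m; the calibration is good to about 2 mm. The wrist camera is an equidistant fisheye: a pixel r from the principal point sees the ray r / f radians off the axis. A picture is of the moment at which its call begins.
- env.hand_in(): hands the job in, once; it reports no verdict.
The state is a dict: "clock": time; "joint_pos": joint angles; "qvel": joint speeds; "tau": joint torques, N m; "tcp_pos": TCP position; "orientation": TCP orientation; "wrist_force": force on the tool from outside, world axes, zero at the start; "ft_torque": the same for the moment, N m; "finger_gap": finger opening in m.
Only numpy, scipy, OpenCV 4.12 (cv2) and the standard library are available. Lean on these libraries where they do the work, as an engineer would, in place of code of your own. Each camera call takes 0.05 s, during which the arm holds its last target. There are 200 camera calls.

### The job

Press the plunger of the puck dispenser all the way down so that a single puck comes out, and let the plunger spring back up. Then push that puck along the board with the fingertips, without picking it up, fully home into the empty one of the two forks, the one with the paper disc. Leave the rest of the pucks and the other things where they are.

Things in the scene. Friction and masses are not known exactly. Their poses are not given: they have to be found in the camera images.
- dispenser: Fixed metal puck dispenser. Origin on the grey board (top 25 mm above the table), under the puck stack, x to its back, y left, z up. Stack in a rod cage (54 mm across, 48 mm high). Grey housing behind: x 31 to 127 mm, 74 mm wide at the foot, 42 mm high, plunger at x = 58 mm. A full press pushes the lowest puck out of the front (-x), its centre to about x = -82 mm (to -140 if slammed: press slowly); the rest drop by one as the plunger rises.
- plunger_top (a point): Centre of the top of the black round plunger knob (32 mm diameter, nearly flat top), 90 mm above the board when up; it moves straight down when pressed.
- plunger (a joint): Plunger travel in m: 0 when up, 0.025 at the bottom stop. Spring return; about 3.5 N to start, 6 to 7 N at the bottom. Must go to 0.023 or more for a full stroke; springs back to 0 when let go.
- puck_1: Lowest of three equal brown round pucks in the dispenser, the one that comes out: rigid disc 40 mm diameter, 14 mm thick, 30 g, origin at the centre of its underside. It slides flat on the board.
- puck_2: Second puck of the stack, same size; must stay in the dispenser.
- puck_3: Top puck of the stack, same size; must stay in the dispenser.
- puck_parked: A puck of the same size that already lies in one of the two forks (left or right, it varies); leave it there.
- paper_disc: Flat white paper disc, 44 mm diameter, under 1 mm thick, lying on the board in the empty fork; its centre is where the puck's centre must come to rest.
- fork_left: Fixed low dark steel fork left (+y) of the outlet, open to its own -y side. Origin on the board at the centre of its seat. Walls 6 mm high, 6 mm thick, no floor; half-round back of inner radius 23 mm on the +y side, arms 46 mm apart to y = -17 mm, then flaring to 69 mm apart at y = -38 mm. A puck touching the back is 3 mm past the origin.
- fork_right: The same fork mirrored, to the right (-y) of the outlet, open to its own +y side (flared mouth ends at y = +38 mm).
- weight_large: Brass balance weight, 27 mm wide, 30 mm tall, in front of the outlet towards the robot, on the board; bystander, origin under its centre.
- weight_small: Brass balance weight, 22 mm wide, 22 mm tall, on the right side of the dispenser, on the board; bystander, origin under its centre.
- jar: Screw-top sample jar, 60 mm diameter, 78 mm tall, on the table left of the board; bystander, origin under its centre.
Things that resemble listed ones, but are neither listed nor needed, are in the scene too. Leave any red look-alike of the puck_3 alone.

How it is judged:
On the way, in this order (a step that is already met when the one before it is completed fails the run):
1. the plunger is pressed fully and the lowest puck has come out of the outlet (value of joint plunger above 0.022 m and x of puck_1 in the frame of dispenser below -0.06 m), for 0.05 s.
2. the plunger has sprung back up with the puck outside (value of joint plunger below 0.004 m and x of puck_1 in the frame of dispenser below -0.06 m), for 0.1 s.
At the end, for the whole second after the job is handed in: The dispensed puck lies flat and still in the empty fork, its centre within 7 mm of the paper disc's centre; the plunger is up; the other two pucks are still in the magazine, dropped down by one; the parked puck has moved less than 8 mm (horizontal distance between puck_1 and paper_disc below 0.007 m and height (world z) of puck_1 below 0.028 m and angle between puck_1's own z axis and vertical below 0.08 rad and linear speed of puck_1 below 0.01 m/s and value of joint plunger below 0.004 m and distance of puck_parked from where it was at the start of the episode below 0.008 m and horizontal distance between each of puck_2, puck_3 and dispenser below 0.006 m and height (world z) of puck_2 below 0.031 m and height (world z) of puck_3 below 0.045 m); the robot touches nothing.
It fails at once if a brass weight or the sample jar was moved more than 20 mm (distance of any of weight_large, weight_small, jar from where it was at the start of the episode above 0.02 m).
It fails at once if the puck already parked was moved more than 8 mm (distance of puck_parked from where it was at the start of the episode above 0.008 m).
It fails at once if a second puck left the magazine (x of any of puck_2, puck_3 in the frame of dispenser below -0.015 m).
It fails at once if a puck was lifted off the board or tipped up (height (world z) of any of puck_1, puck_parked above 0.037 m or height (world z) of puck_3 above 0.065 m or angle between puck_1's own z axis and vertical above 0.5 rad).
It also fails if it takes over 54 s, if anything falls off the work surface, if the arm or the gripper's body presses on something with over 40 N, if the wrist force passes 120 N, or if a joint passes its speed limit or range.

## Working session

There is one attempt and no reset: what is moved stays moved. The work goes in short steps, Python scripts to look and compute and a tool call to move; the robot and the scene stay as the last step left them, time stands still between calls to the robot, and variables do not carry over. Pictures are saved under pics/ and viewed, about 8 in all and at most 12, crops included, and the job is handed in when it is done.

Besides the shell and the picture viewer there is one more tool, called after ">>>" by a JSON object that holds its "fn" and its "kwargs". servo_tool: Moves the arm, as the interface text tells. Its arguments: {"type":"object","properties":{"targets":{"type":"array","items":{"type":"object","properties":{"xyz":{"type":"array","items":{"type":"number"}},"twist":{"type":"array","items":{"type":"number"}},"jaw":{"type":"number"}}}},"squeeze":{"type":"number"}},"required":["targets"]}

```bash
mkdir -p pics; cat > h.py <<'E'
import numpy as np, cv2
from workcell import env
from scipy.spatial.transform import Rotation as R
def rot(a):
    a=np.array(a,float)
    return a if a.shape==(3,3) else R.from_quat([a[1],a[2],a[3],a[0]]).as_matrix()
def cloud(c):
    v,u=np.mgrid[:384,:512]; d=c["depth"]
    p=np.stack([(u-c["cx"])/c["fx"]*d,(v-c["cy"])/c["fy"]*d,d],-1)
    return p@rot(c["attitude"]).T+np.array(c["eye"])
def onplane(c,u,v,z):
    r=rot(c["attitude"])@np.array([(u-c["cx"])/c["fx"],(v-c["cy"])/c["fy"],1]); e=np.array(c["eye"])
    return e+r*(z-e[2])/r[2]
def save(c,n,crop=None,s=1):
    im=c["color"][...,::-1]
    if crop: im=im[crop[1]:crop[3],crop[0]:crop[2]]
    cv2.imwrite("pics/"+n,cv2.resize(im,None,fx=s,fy=s,interpolation=cv2.INTER_CUBIC))
E
python3 - <<'E'
from h import *
s=env.get_state(); print(s)
for n in("top","side"):
    c=env.read_camera(n); save(c,n+"0.png",s=1.5); np.save(n+"0.npy",c,allow_pickle=True)
    print(n,c["eye"],c["attitude"],c["fx"],c["cx"],c["cy"])
E
```

```text
{'clock': 0.0, 'joint_pos': array([1.02936869e+00, 3.13999375e-01, 4.49802687e-02, 1.30363628e+00,
       5.41586265e-06, 1.43123300e+00]), 'qvel': array([ 8.79255991e-04, -5.42434759e-04, -4.24146489e-04,  8.18266058e-04,
        3.14581861e-04, -2.48315895e-05]), 'tau': array([-1.37242871e-03, -4.80631614e+01,  2.98529309e+01,  1.92072429e-02,
       -3.18693956e-04,  7.85745698e-06]), 'tcp_pos': array([0.22461672, 0.52874163, 0.23041001]), 'orientation': array([ 3.97597288e-04,  8.34006478e-01,  5.51753867e-01, -8.40207515e-04]), 'wrist_force': array([ 0.75152427, -1.42104879, -0.74531503]), 'ft_torque': array([ 0.00622715, -0.00472772,  0.03757253]), 'finger_gap': 0.0854110590957128}
top [ 0.40718263 -0.07823264  1.03425725] [-0.08684404  0.72198231 -0.68200096  0.07793804] 389.8821449324629 255.1631160367641 192.87542093536564
side [ 0.31611734 -0.68500813  0.63465072] [-0.43051459  0.87996967 -0.18045272  0.08801923] 380.6203236270204 252.12267774204017 187.18282871554632
```

View pics/top0.png

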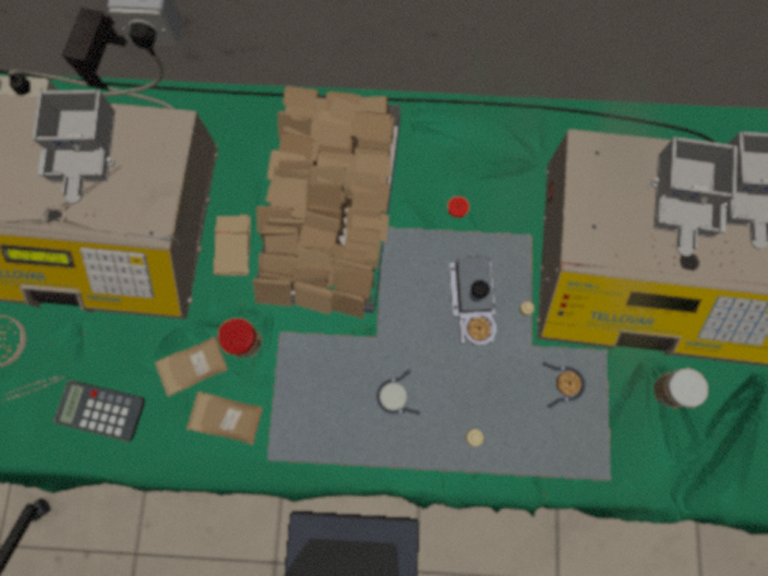

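View pics/side0.png

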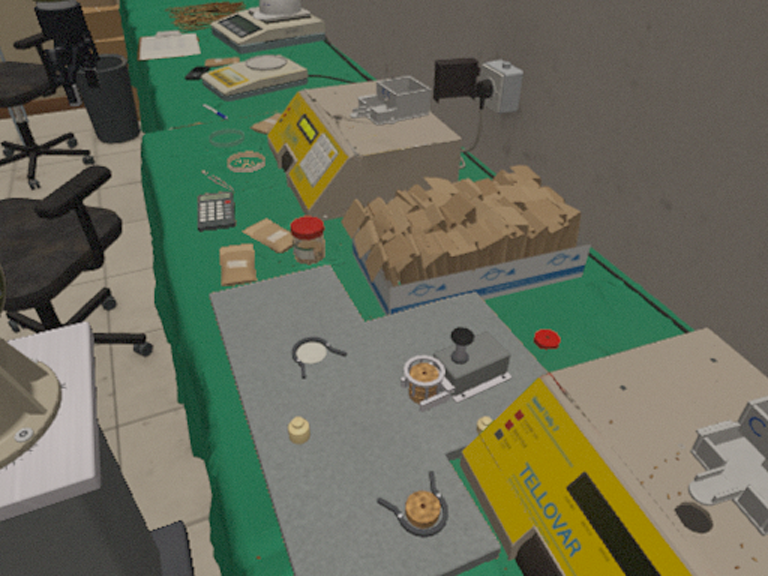

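The top view (×1.5 px) shows the plunger knob at (480,288), the stack at (479,328) and the paper disc in the left fork at (393,396). The parked puck is in the right fork at (569,383). The large weight is at (475,437), the small one at (527,308), and the red look-alike at (458,206) is to be left alone. The target is therefore the left fork. Next I measure.

```bash
python3 - <<'E'
from h import *
c=np.load("top0.npy",allow_pickle=True).item(); s=np.load("side0.npy",allow_pickle=True).item()
P=cloud(c)
def blob(c,mask,u,v,r=16):
    m=np.zeros(mask.shape,np.uint8); m[int(v-r):int(v+r),int(u-r):int(u+r)]=1
    m=(mask&(m>0)).astype(np.uint8); n,l,st,ce=cv2.connectedComponentsWithStats(m)
    i=1+np.argmax(st[1:,4]); return ce[i],st[i]
def rep(name,c,mask,u,v,z,r=16):
    ce,st=blob(c,mask,u,v,r); print(name,ce.round(1),st,onplane(c,*ce,z).round(4))
def masks(c):
    h=cv2.cvtColor(c["color"],cv2.COLOR_RGB2HSV); return h[...,0].astype(int),h[...,1].astype(int),h[...,2].astype(int)
H,S,V=masks(c)
for n,u,v in(("plunger",320,192),("stack",319,219),("disc",262,264),("parked",379,255),("wl",317,291),("ws",351,205),("board",300,290),("housing",316,180)): print(n,c["color"][v,u],P[v,u].round(3))
rep("plunger",c,V<60,320,192,.115,12)
rep("stack",c,(S>80)&(H<25),319,219,.067)
rep("disc",c,(S<60)&(V>150),262,264,.026)
rep("parked",c,(S>80)&(H<25),379,255,.039)
rep("wl",c,(S>50)&(H<40)&(V>120),317,291,.05)
rep("ws",c,(S>50)&(H<40)&(V>120),351,205,.045,12)
H,S,V=masks(s)
rep("plunger side",s,V<60,308,224,.115,12)
rep("disc side",s,(S<60)&(V>150),207,234,.026)
# machine right: extent
m=(P[...,2]>.06)&(P[...,1]<-.18)&(P[...,0]>.3)&(P[...,0]<.75); q=P[m]; print("machine y max",q[:,1].max(),np.percentile(q[:,2],[50,95]))
for x in(.5,.55,.6,.65):
    k=q[abs(q[:,0]-x)<.01]; 
    if len(k):print(x,k[:,1].max(),k[:,2].max())
E
```

```text
plunger [36 36 34] [ 0.636 -0.216  0.119]
stack [116  88  53] [ 0.579 -0.223  0.068]
disc [165 165 155] [ 0.462 -0.087  0.028]
parked [109  79  46] [ 0.5   -0.379  0.042]
wl [174 160 127] [ 0.403 -0.223  0.056]
ws [167 154 120] [ 0.624 -0.308  0.045]
board [107 112 117] [ 0.403 -0.185  0.028]
housing [100 103 107] [ 0.68  -0.214  0.065]
plunger [319.4 192.8] [314 187  12  13 122] [ 0.6343 -0.2154  0.115 ]
stack [318.8 218.8] [312 212  14  15 169] [ 0.5792 -0.2226  0.067 ]
disc [261.9 263.8] [254 256  16  16 202] [ 0.4621 -0.0863  0.026 ]
parked [379.1 255.2] [371 247  17  17 213] [ 0.4998 -0.3803  0.039 ]
wl [316.1 291.2] [311 286  11  11 100] [ 0.4024 -0.2219  0.05  ]
ws [351.2 205. ] [347 201   9   9  62] [ 0.624  -0.3086  0.045 ]
plunger side [307.7 224.1] [301 219  15  12 137] [ 0.6331 -0.223   0.115 ]
disc side [207.3 234.9] [198 228  20  14 219] [ 0.4628 -0.0858  0.026 ]
machine y max -0.18468477081187656 [0.12630141 0.14564301]
0.5 -0.5303602568056847 0.08529168854737634
0.55 -0.20761881248101738 0.07565672474467733
0.6 -0.19773594415174878 0.1051502289414975
0.65 -0.18833053592593646 0.14661374429195828
```

>>> {"fn": "servo_tool", "kwargs": {"targets": [{"xyz": [-0.263,0.334,0.0],"twist": [0,0,0.52],"jaw": 0},{"xyz": [-0.263,0.334,0.0],"twist": [0,0,0.52],"jaw": 0},{"xyz": [-0.263,0.334,0.0],"twist": [0,0,0.52],"jaw": 0},{"xyz": [-0.263,0.334,0.0],"twist": [0,0,0.52],"jaw": 0},{"xyz": [-0.263,0.334,0.0],"twist": [0,0,0.52],"jaw": 0},{"xyz": [-0.263,0.334,0.0],"twist": [0,0,0.52],"jaw": 0},{"xyz": [-0.263,0.334,0.0],"twist": [0,0,0.52],"jaw": 0},{"xyz": [-0.263,0.334,0.0],"twist": [0,0,0.52],"jaw": 0},{"xyz": [-0.263,0.334,0.0],"twist": [0,0,0.52],"jaw": 0},{"xyz": [-0.263,0.334,0.0],"twist": [0,0,0.52],"jaw": 0},{"xyz": [-0.263,0.334,0.0],"twist": [0,0,0.52],"jaw": 0},{"xyz": [-0.263,0.334,0.0],"twist": [0,0,0.52],"jaw": 0}]}}

```text
clock: 1.1
tcp_pos: [0.4305, 0.1542, 0.2309]
orientation: [0.0, 0.949, 0.316, -0.0]
wrist_force: [0.3, 0.0, -0.6]
finger_gap: 0.0003
```

>>> {"fn": "servo_tool", "kwargs": {"targets": [{"xyz": [-0.06,0.419,0.05],"twist": [0,0,0.513],"jaw": 0},{"xyz": [-0.06,0.419,0.05],"twist": [0,0,0.513],"jaw": 0},{"xyz": [-0.06,0.419,0.05],"twist": [0,0,0.513],"jaw": 0},{"xyz": [-0.06,0.419,0.05],"twist": [0,0,0.513],"jaw": 0},{"xyz": [-0.06,0.419,0.05],"twist": [0,0,0.513],"jaw": 0},{"xyz": [-0.06,0.419,0.05],"twist": [0,0,0.513],"jaw": 0},{"xyz": [-0.06,0.419,0.05],"twist": [0,0,0.513],"jaw": 0},{"xyz": [-0.06,0.419,0.05],"twist": [0,0,0.513],"jaw": 0},{"xyz": [-0.06,0.419,0.05],"twist": [0,0,0.513],"jaw": 0},{"xyz": [-0.06,0.419,0.05],"twist": [0,0,0.513],"jaw": 0},{"xyz": [-0.06,0.419,0.05],"twist": [0,0,0.513],"jaw": 0},{"xyz": [-0.06,0.419,0.05],"twist": [0,0,0.513],"jaw": 0}]}}

```text
clock: 2.1
tcp_pos: [0.6357, -0.2145, 0.1789]
orientation: [-0.001, 0.998, 0.067, -0.001]
wrist_force: [0.4, 1.2, -0.5]
finger_gap: -0.0001
```

```bash
python3 - <<'E'
from h import *
s=env.get_state(); print(s["tcp_pos"],s["orientation"])
a=env.read_camera("side")["color"][60:320,120:400];b=env.read_camera("wrist")["color"]
cv2.imwrite("pics/pre.png",np.hstack([cv2.resize(a,(414,384)),b[:,70:450]])[...,::-1])
E
```

```text
[ 0.63568399 -0.21445617  0.17891029] [-6.86143439e-04  9.97746322e-01  6.70886381e-02 -9.59843625e-04]
```

View pics/pre.png

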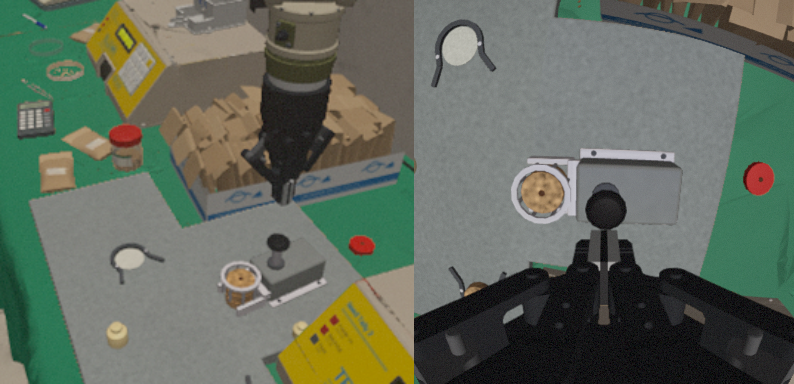

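Side and wrist views: the shut fingertips stand right above the knob, at (605,205) in the wrist half, and the tool is aligned with the housing. Descending.

>>> {"fn": "servo_tool", "kwargs": {"targets": [{"xyz": [0,0,0.02],"jaw": 0},{"xyz": [0,0,0.04],"jaw": 0},{"xyz": [0,0,0.055],"jaw": 0},{"xyz": [0,0,0.06],"jaw": 0},{"xyz": [0,0,0.062],"jaw": 0},{"xyz": [0,0,0.062],"jaw": 0},{"xyz": [0,0,0.062],"jaw": 0}]}}

```text
schema error: expected keys xyz, twist, jaw
```

>>> {"fn": "servo_tool", "kwargs": {"targets": [{"xyz": [0,0,0.002],"jaw": 0},{"xyz": [0,0,0.004],"jaw": 0},{"xyz": [0,0,0.006],"jaw": 0},{"xyz": [0,0,0.008],"jaw": 0},{"xyz": [0,0,0.01],"jaw": 0},{"xyz": [0,0,0.012],"jaw": 0},{"xyz": [0,0,0.014],"jaw": 0},{"xyz": [0,0,0.016],"jaw": 0},{"xyz": [0,0,0.018],"jaw": 0},{"xyz": [0,0,0.02],"jaw": 0},{"xyz": [0,0,0.022],"jaw": 0},{"xyz": [0,0,0.022],"jaw": 0}]}}

```text
schema error: expected keys xyz, twist, jaw
```

>>> {"fn": "servo_tool", "kwargs": {"targets": [{"xyz": [0,0,0.02],"twist": [0,0,0],"jaw": 0},{"xyz": [0,0,0.04],"twist": [0,0,0],"jaw": 0},{"xyz": [0,0,0.055],"twist": [0,0,0],"jaw": 0},{"xyz": [0,0,0.06],"twist": [0,0,0],"jaw": 0},{"xyz": [0,0,0.062],"twist": [0,0,0],"jaw": 0},{"xyz": [0,0,0.062],"twist": [0,0,0],"jaw": 0},{"xyz": [0,0,0.062],"twist": [0,0,0],"jaw": 0}]}}

```text
clock: 2.78
tcp_pos: [0.6355, -0.2128, 0.1208]
orientation: [0.0, 0.998, 0.069, 0.001]
wrist_force: [1.4, -0.2, 0.5]
finger_gap: 0.0
```

>>> {"fn": "servo_tool", "kwargs": {"targets": [{"xyz": [0,0,0.002],"twist": [0,0,0],"jaw": 0},{"xyz": [0,0,0.004],"twist": [0,0,0],"jaw": 0},{"xyz": [0,0,0.006],"twist": [0,0,0],"jaw": 0},{"xyz": [0,0,0.008],"twist": [0,0,0],"jaw": 0},{"xyz": [0,0,0.01],"twist": [0,0,0],"jaw": 0},{"xyz": [0,0,0.012],"twist": [0,0,0],"jaw": 0},{"xyz": [0,0,0.014],"twist": [0,0,0],"jaw": 0},{"xyz": [0,0,0.016],"twist": [0,0,0],"jaw": 0},{"xyz": [0,0,0.018],"twist": [0,0,0],"jaw": 0},{"xyz": [0,0,0.02],"twist": [0,0,0],"jaw": 0},{"xyz": [0,0,0.022],"twist": [0,0,0],"jaw": 0},{"xyz": [0,0,0.022],"twist": [0,0,0],"jaw": 0}]}}

```text
clock: 3.78
tcp_pos: [0.6355, -0.2138, 0.0981]
orientation: [0.0, 0.998, 0.068, 0.001]
wrist_force: [-1.4, 1.8, 4.5]
finger_gap: 0.0002
```

>>> {"fn": "servo_tool", "kwargs": {"targets": [{"xyz": [0,0,0.0015],"twist": [0,0,0],"jaw": 0},{"xyz": [0,0,0.003],"twist": [0,0,0],"jaw": 0},{"xyz": [0,0,0.0045],"twist": [0,0,0],"jaw": 0},{"xyz": [0,0,0.006],"twist": [0,0,0],"jaw": 0},{"xyz": [0,0,0.0075],"twist": [0,0,0],"jaw": 0},{"xyz": [0,0,0.008],"twist": [0,0,0],"jaw": 0},{"xyz": [0,0,0.009],"twist": [0,0,0],"jaw": 0},{"xyz": [0,0,0.0095],"twist": [0,0,0],"jaw": 0},{"xyz": [0,0,0.0095],"twist": [0,0,0],"jaw": 0},{"xyz": [0,0,0.0095],"twist": [0,0,0],"jaw": 0}]}}

```text
clock: 4.62
tcp_pos: [0.6355, -0.2138, 0.0898]
orientation: [0.0, 0.998, 0.068, 0.001]
wrist_force: [-2.3, 0.9, 9.5]
finger_gap: 0.0002
```

>>> {"fn": "servo_tool", "kwargs": {"targets": [{"xyz": [0,0,0.001],"twist": [0,0,0],"jaw": 0},{"xyz": [0,0,0.002],"twist": [0,0,0],"jaw": 0},{"xyz": [0,0,0.002],"twist": [0,0,0],"jaw": 0},{"xyz": [0,0,0.002],"twist": [0,0,0],"jaw": 0}]}}

```text
clock: 4.95
tcp_pos: [0.6356, -0.2138, 0.0895]
orientation: [0.001, 0.998, 0.068, 0.002]
wrist_force: [-5.1, 3.5, 18.1]
finger_gap: -0.0001
```

```bash
python3 - <<'E'
from h import *
b=env.read_camera("wrist"); save(b,"w1.png")
c=env.read_camera("side"); save(c,"s1.png",(120,150,380,320),3)
E
```

```text
(no output)
```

View pics/s1.png

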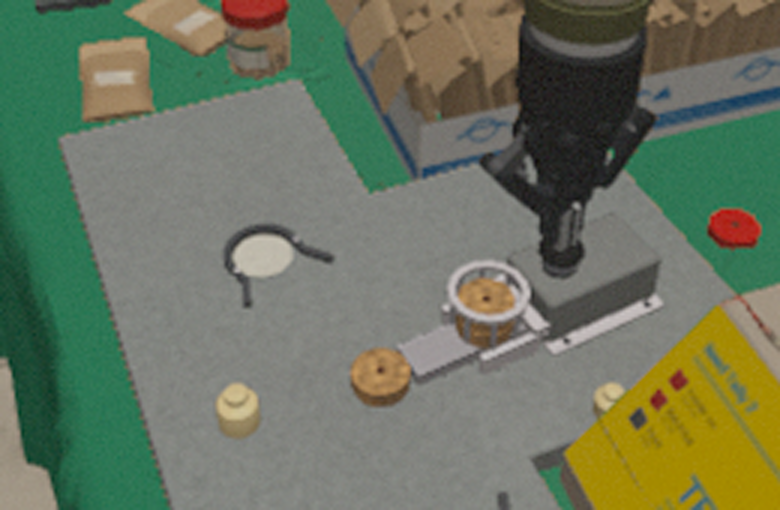

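The side crop shows the plunger at its stop (force rose to 18 N) and one puck out at crop (380,375), in front of the pusher tongue. Now I let the plunger rise.

>>> {"fn": "servo_tool", "kwargs": {"targets": [{"xyz": [0,0,-0.004],"twist": [0,0,0],"jaw": 0},{"xyz": [0,0,-0.008],"twist": [0,0,0],"jaw": 0},{"xyz": [0,0,-0.012],"twist": [0,0,0],"jaw": 0},{"xyz": [0,0,-0.016],"twist": [0,0,0],"jaw": 0},{"xyz": [0,0,-0.02],"twist": [0,0,0],"jaw": 0},{"xyz": [0,0,-0.025],"twist": [0,0,0],"jaw": 0},{"xyz": [0,0,-0.03],"twist": [0,0,0],"jaw": 0},{"xyz": [0,0,-0.04],"twist": [0,0,0],"jaw": 0},{"xyz": [0,0,-0.06],"twist": [0,0,0],"jaw": 0},{"xyz": [0,0,-0.08],"twist": [0,0,0],"jaw": 0},{"xyz": [0,0,-0.08],"twist": [0,0,0],"jaw": 0}]}}

```text
clock: 5.97
tcp_pos: [0.6363, -0.2143, 0.1702]
orientation: [0.001, 0.998, 0.068, 0.002]
wrist_force: [1.0, -1.2, 1.5]
finger_gap: -0.0002
```

```bash
python3 - <<'E'
from h import *
s=env.get_state(); print(s["clock"],s["tcp_pos"],s["wrist_force"])
c=env.read_camera("side"); save(c,"s2.png",(120,150,380,320),3)
h=cv2.cvtColor(c["color"],cv2.COLOR_RGB2HSV); H,S,V=[h[...,i].astype(int) for i in range(3)]
def rep(n,mask,x0,y0,x1,y1,z):
    m=np.zeros_like(mask); m[y0:y1,x0:x1]=1; m=(m&mask).astype(np.uint8)
    _,l,st,ce=cv2.connectedComponentsWithStats(m); i=1+np.argmax(st[1:,4]); print(n,ce[i].round(1),st[i],onplane(c,*ce[i],z).round(4))
# puck mask includes its side wall: use mid-height
rep("puck",(S>80)&(H<25),228,258,262,290,.033)
rep("disc",(S<60)&(V>140),190,220,222,250,.026)
rep("fork dark",V<75,188,218,234,256,.031)
t=env.read_camera("top"); save(t,"t2.png",(220,170,420,320),4)
h=cv2.cvtColor(t["color"],cv2.COLOR_RGB2HSV); H,S,V=[h[...,i].astype(int) for i in range(3)]; c=t
m=((S>80)&(H<25)).astype(np.uint8); _,l,st,ce=cv2.connectedComponentsWithStats(m)
for i in range(1,len(st)):
    if 60<st[i,4]<500 and 220<ce[i][0]<420 and 170<ce[i][1]<320: print("top brown",ce[i].round(1),st[i],onplane(t,*ce[i],.039).round(4))
m=(V<75).astype(np.uint8)[240:290,240:290]; v,u=np.nonzero(m)
Q=np.array([onplane(t,a+240,b+240,.031)[:2] for a,b in zip(u,v)]); print("fork px",len(Q))
d=Q-np.array([.4621,-.0863]); r=np.hypot(*d.T); k=(r<.06)
a=np.degrees(np.arctan2(d[k,1],d[k,0])); far=r[k]>.033
print("arm ends", np.c_[Q[k][far],r[k][far]*1000,a[far]].round(3)); print("mean dir",np.degrees(np.arctan2(*d[k].mean(0)[::-1])))
E
```

```text
5.9667 [ 0.63627641 -0.21427968  0.1702357 ] [ 1.02469232 -1.2284112   1.50493092]
puck [246.4 275.1] [237 266  20  19 308] [ 0.498  -0.2303  0.033 ]
disc [207.3 235. ] [198 228  20  15 233] [ 0.4627 -0.0863  0.026 ]
fork dark [205.3 227.9] [196 225  21  10  38] [ 0.4641 -0.0678  0.031 ]
top brown [380.9 255.8] [374 248  14  16 157] [ 0.4985 -0.3849  0.039 ]
fork px 34
arm ends []
mean dir nan<stdin>:21: RuntimeWarning: Mean of empty slice.
  ret = um.true_divide(
```

View pics/t2.png

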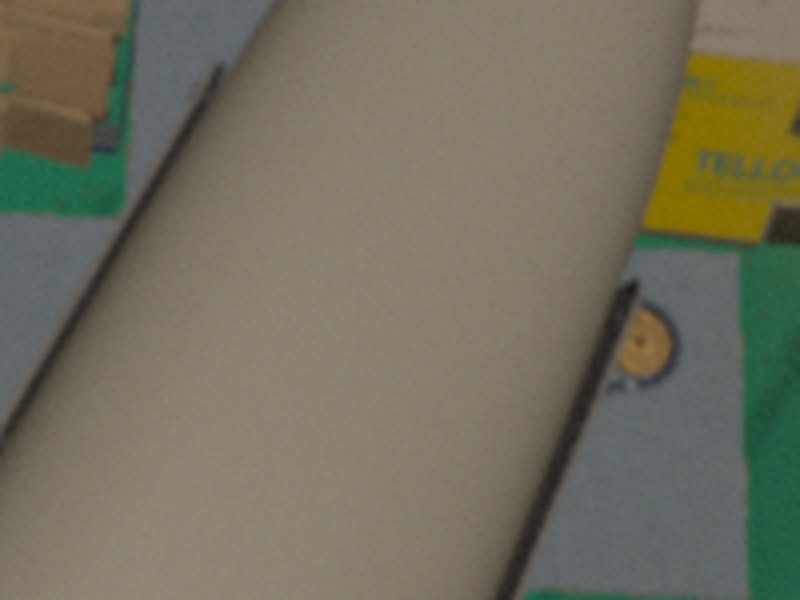

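The arm hides the scene in the top view. I take the fork axis from the initial top image and check it in the side view.

```bash
python3 - <<'E'
from h import *
o=np.array([.4624,-.0862])
for n in("top","side"):
    c=np.load(n+"0.npy",allow_pickle=True).item()
    V=cv2.cvtColor(c["color"],cv2.COLOR_RGB2HSV)[...,2].astype(int)
    v,u=np.nonzero((V<88))
    Q=np.array([onplane(c,a,b,.031)[:2] if n=="top" or c else 0 for a,b in zip(u,v)])
    d=Q-o; r=np.hypot(*d.T)
    k=(r<.062); d=d[k]; r=r[k]; a=np.degrees(np.arctan2(d[:,1],d[:,0]))
    print(n,k.sum())
    f=r>.031
    for lo,hi in((-90,30),(-180,-90)):
        g=f&(a>lo)&(a<hi)
        if g.any(): print(" arm",g.sum(),d[g].mean(0).round(4),a[g].mean().round(1), d[g][np.argmax(r[g])].round(4))
    b=r<.031; print(" back mean",d[b].mean(0).round(4),np.degrees(np.arctan2(*d[b].mean(0)[::-1])).round(1))
print(V[222:256:2,190:236:2])
E
```

```text
top 85
 arm 14 [ 0.0371 -0.0177] -25.2 [ 0.0432 -0.0236]
 arm 16 [-0.0232 -0.0316] -127.0 [-0.026 -0.042]
 back mean [-0.0013  0.0119] 96.1
side 149
 arm 27 [ 0.0367 -0.0196] -27.6 [ 0.0444 -0.0278]
 arm 22 [-0.024  -0.0352] -125.3 [-0.0268 -0.0489]
 back mean [-0.0016  0.0105] 98.4
[[126 126 128 125 129 129 129 126 129 125 128 126 128 121 126 123 126 131
  125 124 127 124 127]
 [131 131 124 127 124 129 127 118 115 108 108 119 125 127 126 128 128 131
  126 133 126 128 127]
 [126 129 128 129 127 109  74  72  59  60  64  74  72 102 123 129 127 129
  127 127 130 133 126]
 [130 126 128 126  84  62  53 116 146 152 140 114  54  69 121 132 127 130
  127 128 132 128 128]
 [131 128 130  82  61 121 185 189 185 188 188 188 186  84 124  98 131 125
  128 126 129 127 124]
 [130 133 117  75 110 191 186 185 187 185 185 185 187 178  77  73  89 109
  125 129 128 127 127]
 [130 126 105  67 175 188 189 186 187 187 187 186 184 180 130  90  54  68
   72  84 112 132 132]
 [130 130 106  71 179 185 184 182 187 189 187 186 186 179 128 131 133 106
   82  49  66 132 129]
 [125 128 113  75 132 186 186 186 185 186 184 184 185 142 133 134 129 128
  128 132 124 128 128]
 [128 128 126  79 151 143 187 192 187 187 186 177 142 131 129 131 125 131
  127 131 128 131 132]
 [129 126 126 128 102  74  96 135 147 140 121 126 127 125 129 131 129 128
  129 128 126 133 130]
 [128 129 127 124 130  86  79 128 124 126 127 126 127 125 127 128 133 133
  131 128 130 129 129]
 [130 132 129 125 130 118  88 130 131 130 129 124 126 131 132 132 125 126
  126 130 125 131 130]
 [133 132 133 127 128 120  78 133 132 124 131 129 130 133 131 127 136 131
  131 126 133 128 126]
 [126 128 126 126 131 119  71 111 131 134 129 129 127 130 128 133 129 131
  126 126 130 132 131]
 [132 127 125 132 129 126  84 123 130 132 127 127 135 129 128 128 133 129
  131 129 130 129 128]
 [127 130 129 129 130 129 129 131 127 125 130 134 130 133 130 126 130 127
  131 127 129 130 125]]
```

>>> {"fn": "servo_tool", "kwargs": {"targets": [{"xyz": [-0.135,0.037,0],"twist": [0,0,-0.108],"jaw": 0.28},{"xyz": [-0.135,0.037,0],"twist": [0,0,-0.108],"jaw": 0.28},{"xyz": [-0.135,0.037,0],"twist": [0,0,-0.108],"jaw": 0.28},{"xyz": [-0.135,0.037,0],"twist": [0,0,-0.108],"jaw": 0.28},{"xyz": [-0.135,0.037,0.03],"twist": [0,0,-0.108],"jaw": 0.28},{"xyz": [-0.135,0.037,0.06],"twist": [0,0,-0.108],"jaw": 0.28},{"xyz": [-0.135,0.037,0.08],"twist": [0,0,-0.108],"jaw": 0.28},{"xyz": [-0.135,0.037,0.09],"twist": [0,0,-0.108],"jaw": 0.28},{"xyz": [-0.135,0.037,0.09],"twist": [0,0,-0.108],"jaw": 0.28},{"xyz": [-0.135,0.037,0.09],"twist": [0,0,-0.108],"jaw": 0.28}]}}

```text
clock: 6.9
tcp_pos: [0.5057, -0.268, 0.0752]
orientation: [-0.001, 0.993, 0.122, -0.001]
wrist_force: [-0.6, -0.1, 0.7]
finger_gap: 0.0238
```

```bash
python3 - <<'E'
from h import *
s=env.get_state(); print(s["tcp_pos"],s["orientation"],s["finger_gap"])
a=env.read_camera("side")["color"][150:320,120:320];b=env.read_camera("wrist")["color"]
cv2.imwrite("pics/pre2.png",np.hstack([cv2.resize(a,(420,384)),b[:,70:450]])[...,::-1])
E
```

```text
[ 0.50565479 -0.26803767  0.07518489] [-7.25914278e-04  9.92559017e-01  1.21760089e-01 -7.42366728e-04] 0.023769390186432975
```

View pics/pre2.png

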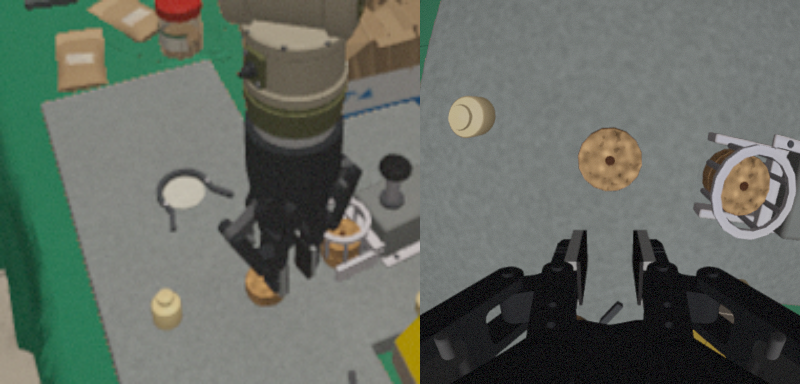

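The wrist half shows the puck at (610,160), centred between the fingertips (580 and 640). The plunger is up and the stack has dropped. Descending behind the puck.

>>> {"fn": "servo_tool", "kwargs": {"targets": [{"xyz": [0.001,0,0.015],"twist": [0,0,0],"jaw": 0.28},{"xyz": [0.001,0,0.028],"twist": [0,0,0],"jaw": 0.28},{"xyz": [0.001,0,0.036],"twist": [0,0,0],"jaw": 0.28},{"xyz": [0.001,0,0.039],"twist": [0,0,0],"jaw": 0.28},{"xyz": [0.001,0,0.039],"twist": [0,0,0],"jaw": 0.28},{"xyz": [0.001,0,0.039],"twist": [0,0,0],"jaw": 0.28}]}}

```text
clock: 7.5
tcp_pos: [0.5076, -0.2685, 0.0375]
orientation: [0.0, 0.993, 0.122, 0.0]
wrist_force: [-1.0, 0.2, 0.7]
finger_gap: 0.0236
```

>>> {"fn": "servo_tool", "kwargs": {"targets": [{"xyz": [0,0,0.005],"twist": [0,0,0],"jaw": 0.28},{"xyz": [0,-0.005,0.005],"twist": [0,0,0],"jaw": 0.28},{"xyz": [0,-0.01,0.005],"twist": [0,0,0],"jaw": 0.28},{"xyz": [0,-0.015,0.005],"twist": [0,0,0],"jaw": 0.28},{"xyz": [0,-0.02,0.005],"twist": [0,0,0],"jaw": 0.28},{"xyz": [0,-0.026,0.005],"twist": [0,0,0],"jaw": 0.28},{"xyz": [0,-0.032,0.005],"twist": [0,0,0],"jaw": 0.28},{"xyz": [0,-0.038,0.005],"twist": [0,0,0],"jaw": 0.28},{"xyz": [0,-0.044,0.005],"twist": [0,0,0],"jaw": 0.28},{"xyz": [0,-0.05,0.005],"twist": [0,0,0],"jaw": 0.28},{"xyz": [0,-0.055,0.005],"twist": [0,0,0],"jaw": 0.28},{"xyz": [0,-0.06,0.005],"twist": [0,0,0],"jaw": 0.28}]}}

```text
clock: 8.5
tcp_pos: [0.4926, -0.2095, 0.0318]
orientation: [0.0, 0.993, 0.122, 0.0]
wrist_force: [-0.3, -0.9, 0.2]
finger_gap: 0.0236
```

>>> {"fn": "servo_tool", "kwargs": {"targets": [{"xyz": [0,-0.006,0],"twist": [0,0,0],"jaw": 0.28},{"xyz": [0,-0.012,0],"twist": [0,0,0],"jaw": 0.28},{"xyz": [0,-0.018,0],"twist": [0,0,0],"jaw": 0.28},{"xyz": [0,-0.024,0],"twist": [0,0,0],"jaw": 0.28},{"xyz": [0,-0.03,0],"twist": [0,0,0],"jaw": 0.28},{"xyz": [0,-0.036,0],"twist": [0,0,0],"jaw": 0.28},{"xyz": [0,-0.042,0],"twist": [0,0,0],"jaw": 0.28},{"xyz": [0,-0.048,0],"twist": [0,0,0],"jaw": 0.28},{"xyz": [0,-0.054,0],"twist": [0,0,0],"jaw": 0.28},{"xyz": [0,-0.058,0],"twist": [0,0,0],"jaw": 0.28},{"xyz": [0,-0.06,0],"twist": [0,0,0],"jaw": 0.28},{"xyz": [0,-0.06,0],"twist": [0,0,0],"jaw": 0.28}]}}

```text
clock: 9.5
tcp_pos: [0.4779, -0.1512, 0.0318]
orientation: [-0.0, 0.993, 0.122, -0.0]
wrist_force: [0.1, -0.4, 0.3]
finger_gap: 0.024
```

```bash
python3 - <<'E'
from h import *
s=env.get_state(); print(s["clock"],s["tcp_pos"],s["orientation"],s["finger_gap"],s["wrist_force"])
a=env.read_camera("side")["color"][150:320,120:320];b=env.read_camera("wrist")["color"]
cv2.imwrite("pics/mid.png",np.hstack([cv2.resize(a,(420,384)),b[:,70:450]])[...,::-1])
E
```

```text
9.5 [ 0.47792397 -0.15121783  0.03175459] [-1.56568006e-04  9.92533667e-01  1.21970864e-01 -6.64097982e-05] 0.02396246064860352 [ 0.1141409  -0.39770499  0.30941804]
```

View pics/mid.png

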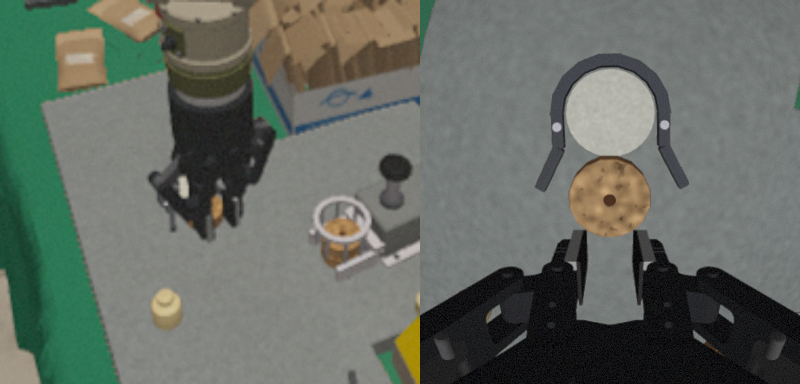

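The wrist half shows the puck at (610,197) in the fork mouth, in line with the disc at (610,112). About 40 mm remains.

>>> {"fn": "servo_tool", "kwargs": {"targets": [{"xyz": [0,-0.005,0],"twist": [0,0,0],"jaw": 0.28},{"xyz": [0,-0.01,0],"twist": [0,0,0],"jaw": 0.28},{"xyz": [0,-0.015,0],"twist": [0,0,0],"jaw": 0.28},{"xyz": [0,-0.02,0],"twist": [0,0,0],"jaw": 0.28},{"xyz": [0,-0.025,0],"twist": [0,0,0],"jaw": 0.28},{"xyz": [0,-0.029,0],"twist": [0,0,0],"jaw": 0.28},{"xyz": [0,-0.033,0],"twist": [0,0,0],"jaw": 0.28},{"xyz": [0,-0.036,0],"twist": [0,0,0],"jaw": 0.28},{"xyz": [0,-0.038,0],"twist": [0,0,0],"jaw": 0.28},{"xyz": [0,-0.038,0],"twist": [0,0,0],"jaw": 0.28},{"xyz": [0,-0.038,0],"twist": [0,0,0],"jaw": 0.28}]}}

```text
clock: 10.52
tcp_pos: [0.469, -0.1148, 0.0318]
orientation: [-0.0, 0.993, 0.122, 0.0]
wrist_force: [0.4, -0.5, -0.4]
finger_gap: 0.0237
```

```bash
python3 - <<'E'
from h import *
s=env.get_state(); print(s["clock"],s["tcp_pos"],s["finger_gap"],s["wrist_force"])
b=env.read_camera("wrist"); save(b,"w3.png",(150,30,410,260),2.5)
E
```

```text
10.5167 [ 0.4689778  -0.11481171  0.03178996] 0.023731487741351056 [ 0.3858997  -0.5047665  -0.43411244]
```

View pics/w3.png

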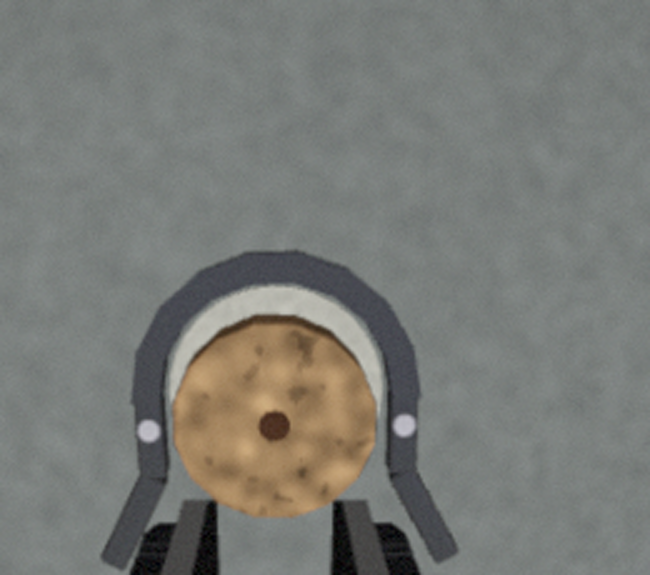

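The crop shows the puck centred between the arms, its front edge at y≈318 against the fork back at y≈285. That is about 6.5 mm to the back (home is 3 to 6.5 mm), so I push 5 mm more.

>>> {"fn": "servo_tool", "kwargs": {"targets": [{"xyz": [0,-0.001,0],"twist": [0,0,0],"jaw": 0.28},{"xyz": [0,-0.002,0],"twist": [0,0,0],"jaw": 0.28},{"xyz": [0,-0.003,0],"twist": [0,0,0],"jaw": 0.28},{"xyz": [0,-0.004,0],"twist": [0,0,0],"jaw": 0.28},{"xyz": [0,-0.005,0],"twist": [0,0,0],"jaw": 0.28},{"xyz": [0,-0.005,0],"twist": [0,0,0],"jaw": 0.28},{"xyz": [0,-0.005,0],"twist": [0,0,0],"jaw": 0.28}]}}

```text
clock: 11.15
tcp_pos: [0.4677, -0.11, 0.0318]
orientation: [-0.0, 0.993, 0.122, 0.0]
wrist_force: [-0.1, 0.2, 0.4]
finger_gap: 0.0239
```

>>> {"fn": "servo_tool", "kwargs": {"targets": [{"xyz": [0,0.01,0],"twist": [0,0,0],"jaw": 0.28},{"xyz": [0,0.02,0],"twist": [0,0,0],"jaw": 0.28},{"xyz": [0,0.03,-0.02],"twist": [0,0,0],"jaw": 0.28},{"xyz": [0,0.04,-0.05],"twist": [0,0,0],"jaw": 0.28},{"xyz": [0,0.04,-0.08],"twist": [0,0,0],"jaw": 0.28},{"xyz": [0,0.04,-0.11],"twist": [0,0,0],"jaw": 0.28},{"xyz": [0,0.04,-0.12],"twist": [0,0,0],"jaw": 0.28},{"xyz": [0,0.04,-0.12],"twist": [0,0,0],"jaw": 0.28}]}}

```text
clock: 11.82
tcp_pos: [0.4797, -0.1509, 0.1549]
orientation: [0.002, 0.993, 0.121, 0.003]
wrist_force: [0.2, -0.4, 1.2]
finger_gap: 0.024
```

```bash
python3 - <<'E'
from h import *
s=env.get_state(); print(s["clock"],s["tcp_pos"],s["wrist_force"])
c=env.read_camera("side"); a=c["color"][150:320,120:320];b=env.read_camera("wrist")["color"]
cv2.imwrite("pics/end.png",np.hstack([cv2.resize(a,(420,384)),b[:,70:450]])[...,::-1])
h=cv2.cvtColor(c["color"],cv2.COLOR_RGB2HSV); H,S,V=[h[...,i].astype(int) for i in range(3)]
m=((S>80)&(H<25)).astype(np.uint8); _,l,st,ce=cv2.connectedComponentsWithStats(m)
for i in range(1,len(st)):
    if 60<st[i,4]<600 and 190<ce[i][0]<310 and ce[i][1]>215: print(ce[i].round(1),st[i],onplane(c,*ce[i],.033).round(4))
E
```

```text
11.8167 [ 0.47971226 -0.15090474  0.15486998] [ 0.16019693 -0.4467157   1.20784068]
[206.5 231.9] [198 225  18  15 226] [ 0.4624 -0.0833  0.033 ]
[282.4 250.1] [275 247  16   7  95] [ 0.5938 -0.199   0.033 ]
[279.1 262.2] [274 257  10  11  65] [ 0.5724 -0.2263  0.033 ]
[198.8 287.6] [192 279  14  16 127] [ 0.4023 -0.2222  0.033 ]
[281.4 339. ] [270 327  24  25 464] [ 0.5005 -0.3801  0.033 ]
```

View pics/end.png

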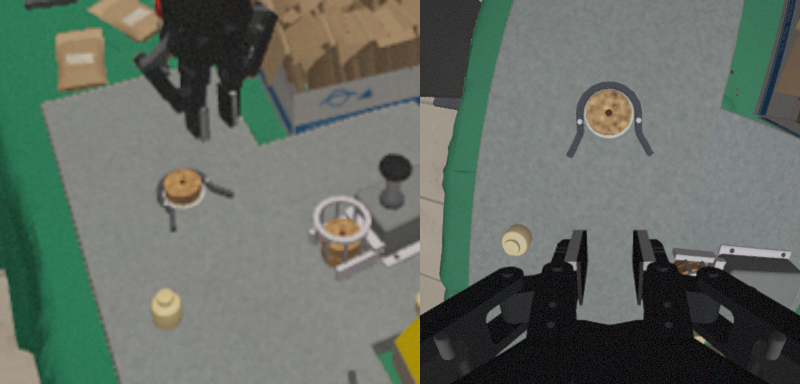

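The final view shows the puck seated in the left fork, about 3 mm or less from the disc centre. The plunger is up, two pucks are in the cage, and the fingers are clear. Handing in.

```bash
python3 -c "
from workcell import env
s=env.get_state(); print(s['clock'],s['wrist_force'],abs(s['qvel']).max()); print(env.hand_in())"
```

```text
11.9167 [-0.475918   -0.54645702 -0.14089767] 0.035436872109945707
the job is handed in; nothing more can be done
None
```

I pressed the plunger slowly to its stop, where the force rose sharply to 18 N. One puck came out and I let the plunger spring back. I then pushed the puck in a straight line along the fork axis with slightly parted fingertips into the left fork, the one with the paper disc, and backed off. I handed the job in at about 12 s of the 54 s limit; it gives no verdict.

- **Puck position:** the side camera puts the puck at (0.462, -0.083) and the disc at (0.463, -0.086), so it is about 3 mm or less past the disc centre, lying flat. The fork wall hides part of the puck there, so this is a rough figure.
- **Everything else:** the plunger is up and two pucks are in the cage, judged from the pictures. The parked puck and the large weight are at their starting positions within measuring error. The jar was untouched in the earlier views, but I did not check it or the small weight at the end.
- **Checks that failed:** one top-camera check was blocked by the arm, so I took the fork axis from the first images. They gave the same axis within half a degree.

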